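# Free the tight portion stop of a cheese wire cutter and hold it clear

### The job

The portion stop of the cheese wire cutter has to come out so that its channel can be wiped: draw the lock pin out sideways, lay it in the open notch in the channel's cheeks and let go of it. The stop sits too tight to pull straight out - the whole cutter would come up with it - so take it by its rib and rock it end to end, back and forth several times and a little higher with each swing, until it frees, with the cutter staying put on the counter and the other things left alone. Finish while still holding the stop level in the gripper, just clear above its channel (a finger's breadth or two); do not put it down or let go.

Things in the scene. Friction and masses are not known exactly. Their poses are not given: they have to be found in the camera images.
- cutter: Loose countertop cheese wire cutter, 1.65 kg: white plastic board 300 x 240 x 15 mm (x by y by z) on four rubber feet, board top 30 mm above the counter. Origin: on the counter under the board's centre; x runs along the wire and the stop's channel, y towards the side where the pin's grip sticks out, z up. On it stand the stop's steel channel and the wire bow.
- bow (a point): Middle of the top rod of the lowered wire bow, fixed to the cutter at (0, -85, 132) mm in its frame: a rod frame 11 mm thick along the cutter's x, up to 138 mm above the counter; its black handle reaches to x = -224 mm, 96 mm above the counter.
- seat (a point): Middle of the channel's floor, where the stop's underside sits, at (0, +10, 33) mm in the cutter's frame. The channel runs along x: two upright steel cheeks 3.5 mm thick, inner faces 23.6 mm apart, tops 43 mm above this point (76 above the counter), end walls 60 mm from here either way. Beyond the wall at -x the cheeks go on to x = -119 mm and carry the parking notch.
- notch (a point): Parking notch, at (-95, +10, 64) mm in the cutter's frame: a U-notch open at the top in both cheeks, 13 mm wide, mouth flared to 27 mm at the cheek tops (12 mm above this point). This point is where the pin's origin lies when parked: shank across both cheeks along the cutter's y, resting on the notch bottoms, grip outside the cheek on the +y side.
- pin: Lock pin, 43 g, level along its own y axis (parallel to the cutter's y when home): steel shank 10 mm thick from y = -36 to +16.5 mm, then a black round grip 16 mm thick to y = +62 mm. Origin: on its axis, midway between the cheeks when home or parked. Balances near its origin.
- bore (a point): Middle of the pin's bore, at (0, +10, 65) mm in the cutter's frame: 12 mm holes in both cheeks and a 14 mm hole through the stop. At the start the pin is home in it, its axis about 1 mm below this point, its grip at or within 4 mm of the cheek. It slides freely along +y and leaves the cheeks after 55 mm; while it is in, the stop cannot come up.
- pin_grip (a point): On the pin's axis at its y = +44 mm: where to pinch the grip from above, fingers closing along the pin's x.
- stop: Portion stop: upright aluminium locating block 116 x 20 x 50 mm (x by y by z), about 0.38 kg, with a gripping rib 60 x 16 x 24 mm on its top middle. Origin: centre of its underside; axes parallel to the cutter's when seated. Its ends have 2.5 mm play to the end walls; spring buttons in the cheeks (x = +-36 and +-50 mm, 19 mm above the seat) squeeze its sides: each end resists with about 17 N.
- rib (a point): Middle of the stop's rib, 62 mm above its underside; pinch it from above, fingers closing along the stop's y, firmly (about 100 N). A straight pull (34 N) lifts the cutter. Swung about its underside's middle 5 or 6 degrees to one end, then to the other, 3 mm higher each swing, it climbs out in some eight swings; the buttons let go when both ends are over 20 mm up, then it lifts freely.
- knife: Bystander: cheese knife with a black handle, 300 mm long, lying on the counter beside the cutter on its +y side, along x. Origin under its middle.
- slab: Bystander: cut of cheese, 70 x 60 x 45 mm, standing on the cutter's board in its far +y corner. Origin: centre of its underside.
- brush: Bystander: hand brush lying on the counter beside the cutter on its -y side, along x. Origin under its middle.
- tomme: Bystander: small grey-rind cheese wheel, 150 mm across, 55 mm high, off to the right.
- honey: Bystander: amber jar, 68 mm across, 95 mm high, off to the left.
- vacblock: Bystander: yellow cheese block, 140 x 90 x 60 mm, off to the right.
- bowl: Bystander: steel bowl, 140 mm across, 50 mm high, off to the left.
Not all that is in view belongs to the job. There is more than one size of the stop; the job needs the smallest.

How it is judged:
On the way, in this order (a step that is already met when the one before it is completed fails the run):
1. the pin lies parked in the notch, across both cheeks, released and at rest (x of pin in the frame of notch between -0.006 and 0.006 m and y of pin in the frame of notch between -0.012 and 0.012 m and z of pin in the frame of notch between -0.005 and 0.004 m and angle between the y axis of pin and the y axis of cutter, either way round below 0.15 rad and linear speed of pin below 0.02 m/s and contact force between the fingers and pin below 0.2 N), for 0.2 s.
2. still in its channel, the stop is tipped by 2 degrees or more towards the handle end (cutter's -x) (angle between the z axis of stop and the z axis of cutter, either way round above 0.035 rad and x of bow in the frame of stop above 0 m and z of stop in the frame of seat below 0.03 m).
3. after that, still in its channel, it is tipped by 2 degrees or more towards the far end (+x) (angle between the z axis of stop and the z axis of cutter, either way round above 0.035 rad and x of bow in the frame of stop below 0 m and z of stop in the frame of seat below 0.03 m).
At the end, for the whole second after the job is handed in: Stop still gripped, at rest, level within 7 degrees, within 25 mm of over its seat, underside 47 to 88 mm above the seat (4 to 45 above the cheeks), touching only the fingers; pin still in the notch (within 6 mm along, 12 across, 9 degrees), not touched; cutter flat on the counter (z of stop in the frame of seat between 0.047 and 0.088 m and horizontal distance between stop and seat below 0.025 m and angle between stop's own z axis and vertical below 0.12 rad and linear speed of stop below 0.03 m/s and contact force between the fingers and stop above 2 N and contact force between stop and cutter below 0.3 N and contact force between stop and slab below 0.3 N and contact force between cutter and the arm below 0.5 N and contact force between the fingers and cutter below 0.5 N and contact force between the fingers and pin below 0.2 N and linear speed of cutter below 0.01 m/s and height (world z) of cutter below 0.006 m and angle between cutter's own z axis and vertical below 0.02 rad and x of pin in the frame of notch between -0.006 and 0.006 m and y of pin in the frame of notch between -0.012 and 0.012 m and z of pin in the frame of notch between -0.005 and 0.004 m and angle between the y axis of pin and the y axis of cutter, either way round below 0.15 rad); the arm keeps its last pose, push and grip.
It fails at once if the cutter is lifted, tipped or shoved: 12 mm up, 4 degrees over, or 25 mm from its place (height (world z) of cutter above 0.012 m or angle between cutter's own z axis and vertical above 0.07 rad or distance of cutter from where it was at the start of the episode above 0.025 m).
It fails at once if a bystander is moved by more than 30 mm (distance of any of knife, slab, brush, tomme, honey, vacblock, bowl from where it was at the start of the episode above 0.03 m).
It also fails if it takes over 64 s, if anything falls off the work surface, if the arm or the gripper's body presses on something with over 40 N, if the wrist force passes 120 N, or if a joint passes its speed limit or range.

### The arm

A 6-joint arm with a two-finger parallel gripper is mounted at the origin on the work surface. World frame = base frame: x ahead of the robot, y to its left, z up, the work surface at z = 0. Lengths are in m, angles in rad, forces in N, time in s.
With the tool pointing down it reaches from about 0.25 to 0.775 m from the base axis. Payload 8.9 kg.
Tool frame: the origin (TCP) lies at the very end of the fingers, on their centre line; the grasp point (between the pads) lies env.grip_point_offset behind it (env.grip_point_offset is the distance from the TCP to the grasp point, in m); z points along the fingers, y is the direction in which the jaws open and shut (so a half turn about z gives the same grasp; the last joint's range is limited). The gripper opens to 85 mm and grips with 20 to 120 N. Pads are 22 mm wide; open, the fingers measure 114 mm over their backs; the gripper's body (76 mm by 85 mm) begins 54 mm behind the grasp point. The pads swing forward as they close: fully open they stand 13 mm farther back than shut.
Start: joints at [-1.445, 0.291, -0.153, 1.127, 0, 1.431], TCP at [0.137, -0.507, 0.231] pointing down, gripper open.
Joint ranges: [-2.52, 2.52], [-0.91, 1.74], [-1.3, 1.37], [-1.96, 2.02], [-1.52, 1.47], [-3.14, 3.14]. Speed limits (rad/s): [2.22, 2.22, 2.79, 3.14, 3.14, 3.14].

### API

Orientations are given as a 3x3 rotation matrix whose columns are the frame's x, y, z axes.
In Python, from workcell import monitor, get_image, camera_info, job, env gives the robot as it stands.
- The arm moves only by the shell command python3 -m pendant 'ROWS' [FORCE]. ROWS is JSON, a list of rows, each an object of numbers: "fingers": the finger opening in cm, from 0 to 8.54; "tx", "ty", "tz": the shift along the tool's x, y, z in cm; "ax", "ay", "az": the turn, a rotation vector about the tool's x, y, z in degrees. In form: [{"fingers": .., "tx": .., "ty": .., "tz": .., "ax": .., "ay": .., "az": ..}, ...]. A call has 1 to 12 rows; each row is the pose to reach, as a shift and turn from the pose measured when the call began, along the tool's axes at that moment; what a row does not reach only later rows make up. A row lasts 1/10 s, in which the tool goes at most 50 mm and 8.59 degrees, less where a joint would pass 70% of its speed; a pose out of reach is approached as far as the arm can. A call with a gripper value outside its range is refused whole. The fingers move at their own pace and stop on an object; FORCE is the grip in N (left out, the last holds). Time passes only in rows, so rows that repeat a pose let the fingers close. It gives the time, the measured TCP pose, the force and the opening at its end, in the units of the state.
- monitor.sense(): the state, without advancing time (a new reading comes with each control period).
- get_image(name): name is "scene" or "top" or "wrist"; returns the picture (420x560x3 uint8, blue, green, red); there is no depth.
- camera_info(name): a dict with "vertical_fov" (degrees; the focal length in pixels is half the picture's height over the tangent of half this angle, whatever the lens; pixels are square), "cx", "cy" (the principal point, pixels), "xyz" and "rotation" of the camera in the world. Camera axes: x right, y down, z forward; pixel columns grow to the right and rows downward; lengths in m; the calibration is good to about 2 mm. A picture is of the moment at which its call begins: read the wrist's pose just before it. camera_info takes no time and is no camera call; for the wrist camera it gives the pose at the moment of the call.
- job.sign_off(): hands the job in, once; it reports no verdict.
The state is a dict: "time_s": time; "joint_positions": joint angles; "dq": joint speeds; "joint_efforts": joint torques, N m; "tcp_pos": TCP position; "ee_rot": TCP orientation; "wrist_force": force on the tool from outside, world axes, zero at the start; "wrist_torque": the same for the moment, N m; "opening": finger opening in m.
Only numpy, scipy, OpenCV 4.12 (cv2) and the standard library are available. Lean on these libraries where they do the work, as an engineer would, in place of code of your own. Each camera call takes 0.05 s, during which the arm holds its last target.

## Working session

There is one attempt and no reset: what is moved stays moved. The work goes in short steps, Python scripts to look and compute and a shell command to move; the robot and the scene stay as the last step left them, time stands still between calls to the robot, and variables do not carry over. Pictures are saved under pics/ and viewed, and the job is handed in when it is done.

```bash
mkdir -p pics; ls; cat > h.py <<'E'
import numpy as np, cv2
from workcell import monitor, get_image, camera_info, job, env
def K(i): 
    f=210/np.tan(np.radians(i["vertical_fov"]/2)); return f,i["cx"],i["cy"]
def ray(i,u,v):
    f,cx,cy=K(i); d=np.array(i["rotation"])@np.array([(u-cx)/f,(v-cy)/f,1]); return np.array(i["xyz"]),d/np.linalg.norm(d)
def onz(i,u,v,z):
    o,d=ray(i,u,v); return o+d*(z-o[2])/d[2]
def proj(i,p):
    f,cx,cy=K(i); c=np.array(i["rotation"]).T@(np.array(p)-np.array(i["xyz"])); return cx+f*c[0]/c[2],cy+f*c[1]/c[2]
E
python3 - <<'E'
from h import *
print(camera_info("scene"),camera_info("top"),camera_info("wrist"))
print(env.grip_point_offset, monitor.sense())
for n in ["scene","top","wrist"]: cv2.imwrite(f"pics/{n}0.png",get_image(n))
E
```

```text
pics
{'vertical_fov': 52.409801368582755, 'cx': 280.62936451773464, 'cy': 207.33417489659067, 'xyz': array([1.13541608, 0.49703658, 1.09635497]), 'rotation': array([[-0.60803532,  0.62426974, -0.4904899 ],
       [ 0.79375384,  0.46576601, -0.3911737 ],
       [-0.01574438, -0.62717567, -0.77871869]])} {'vertical_fov': 44.44519056208328, 'cx': 285.3934330716395, 'cy': 212.7454569083359, 'xyz': array([ 3.94756610e-01, -9.64302851e-04,  1.50440452e+00]), 'rotation': array([[-0.01853443, -0.99637405,  0.08303745],
       [-0.9998139 ,  0.01891467,  0.00379482],
       [-0.00535169, -0.08295167, -0.9965392 ]])} {'vertical_fov': 67.0875572117958, 'cx': 278.40598048403376, 'cy': 206.26174489652666, 'xyz': array([ 0.20083812, -0.48876113,  0.37432943]), 'rotation': array([[ 2.61389565e-01, -9.30595375e-01, -2.56257181e-01],
       [-9.65233374e-01, -2.51963180e-01, -6.95635588e-02],
       [ 1.68151868e-04,  2.65531172e-01, -9.64102260e-01]])}
0.0187 {'time_s': 0.0, 'joint_positions': array([-1.44530815e+00,  2.91275453e-01, -1.54110106e-01,  1.12671757e+00,
       -3.02428310e-06,  1.43148391e+00]), 'dq': array([-0.00157822, -0.00015281, -0.00079917,  0.00027897, -0.00013733,
       -0.00227946]), 'joint_efforts': array([-1.54132144e-03, -5.37144256e+01,  3.31373119e+01,  1.58844749e-02,
       -2.91217930e-04,  2.17548688e-05]), 'tcp_pos': array([ 0.13734246, -0.50626347,  0.23074088]), 'ee_rot': array([[ 9.65144725e-01,  2.61716703e-01, -1.66558049e-04],
       [ 2.61716695e-01, -9.65143871e-01,  1.29614301e-03],
       [ 1.78469794e-04, -1.29455661e-03, -9.99999146e-01]]), 'wrist_force': array([-0.34128351,  0.36212792,  0.40491481]), 'wrist_torque': array([-0.05714293,  0.03092523,  0.0085977 ]), 'opening': 0.08496517261136088}
```

View pics/scene0.png

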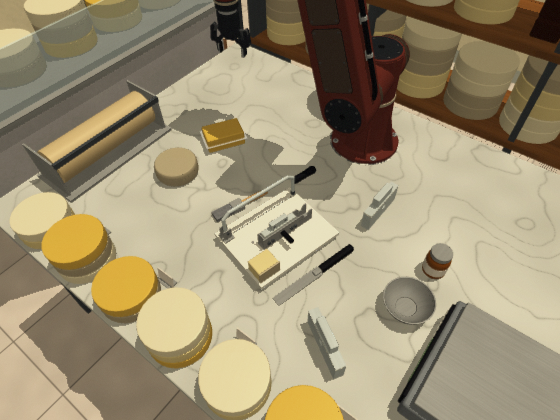

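View pics/top0.png

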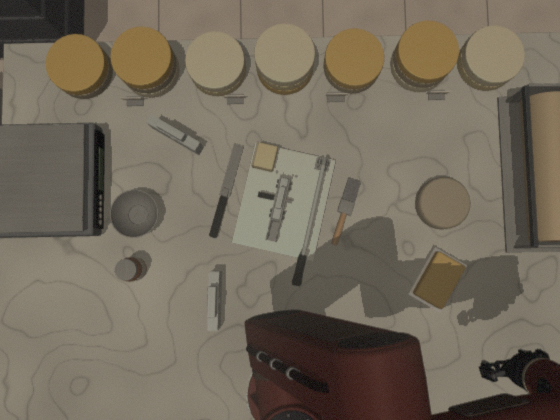

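The cutter is near top-view (285,200), with its handle towards the robot (300,270) and the pin grip at (266,196). The knife, the slab and two spare stops are around it. Next I'll zoom in.

```bash
python3 - <<'E'
from h import *
t=cv2.imread("pics/top0.png")[120:300,195:375]; s=cv2.imread("pics/scene0.png")[155:305,200:360]
cv2.imwrite("pics/ztop.png",cv2.convertScaleAbs(cv2.resize(t,None,fx=3.3,fy=3.3,interpolation=cv2.INTER_CUBIC),alpha=1.4)); cv2.imwrite("pics/zsc.png",cv2.resize(s,None,fx=4,fy=4,interpolation=cv2.INTER_CUBIC)[:600])
E
```

```text
(no output)
```

View pics/ztop.png

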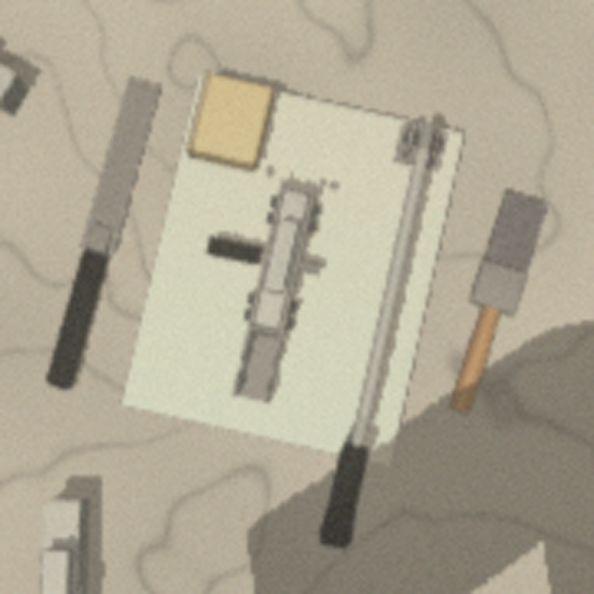

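View pics/zsc.png

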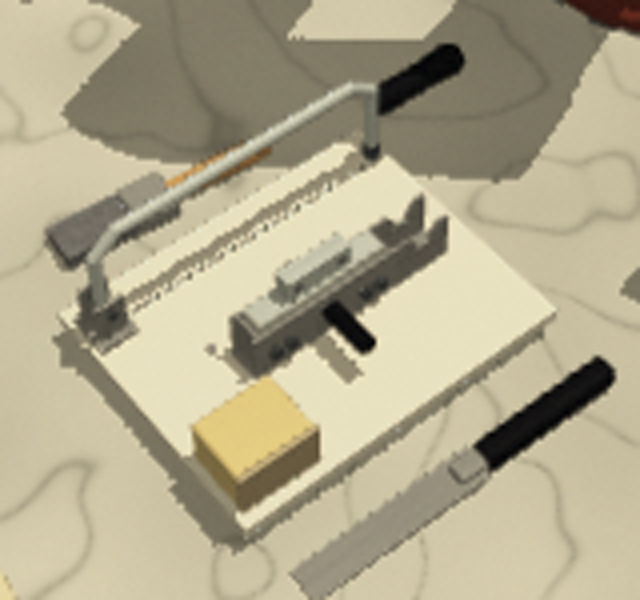

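```bash
python3 - <<'E'
from h import *
i=camera_info("top")
c=[(201,72),(463,130),(397,455),(122,403)]
P=[onz(i,195+(u-1.2)/3.3,120+(v-1.2)/3.3,.03)[:2] for u,v in c]
P=np.array(P);print(P,P.mean(0))
print([np.linalg.norm(P[k]-P[(k+1)%4]) for k in range(4)])
ex=(P[0]+P[1]-P[2]-P[3]); ey=P[0]+P[3]-P[1]-P[2]
print(np.degrees(np.arctan2(ex[1],ex[0])),np.degrees(np.arctan2(-ey[0],ey[1])))
E
```

```text
[[ 0.72761115  0.08771875]
 [ 0.67128463 -0.14201465]
 [ 0.38769197 -0.07736406]
 [ 0.43710132  0.16035517]] [0.55592227 0.0071738 ]
[np.float64(0.23653776826438233), np.float64(0.29086852044342076), np.float64(0.24279974494136042), np.float64(0.2994528441525573)]
-13.448769073445066 -12.745585878698826
```

```bash
python3 -m pendant '[{"fingers":8.5,"tx":27,"ty":-22,"tz":-2,"az":-31},{"fingers":8.5,"tx":27,"ty":-22,"tz":-2,"az":-31},{"fingers":8.5,"tx":27,"ty":-22,"tz":-2,"az":-31},{"fingers":8.5,"tx":27,"ty":-22,"tz":-2,"az":-31},{"fingers":6,"tx":54,"ty":-44,"tz":-2,"az":-62},{"fingers":6,"tx":54,"ty":-44,"tz":-2,"az":-62},{"fingers":6,"tx":54,"ty":-44,"tz":-2,"az":-62},{"fingers":6,"tx":54,"ty":-44,"tz":-2,"az":-62},{"fingers":6,"tx":54,"ty":-44,"tz":-2,"az":-62},{"fingers":6,"tx":54,"ty":-44,"tz":-2,"az":-62},{"fingers":6,"tx":54,"ty":-44,"tz":-2,"az":-62},{"fingers":6,"tx":54,"ty":-44,"tz":-2,"az":-62}]' 60
```

```text
invalid input at $[0]: expected keys fingers, tx, ty, tz, ax, ay, az
```

```bash
python3 -m pendant '[{"fingers":8.5,"tx":27,"ty":-22,"tz":-2,"ax":0,"ay":0,"az":-31},{"fingers":8.5,"tx":27,"ty":-22,"tz":-2,"ax":0,"ay":0,"az":-31},{"fingers":8.5,"tx":27,"ty":-22,"tz":-2,"ax":0,"ay":0,"az":-31},{"fingers":8.5,"tx":27,"ty":-22,"tz":-2,"ax":0,"ay":0,"az":-31},{"fingers":6,"tx":54,"ty":-44,"tz":-2,"ax":0,"ay":0,"az":-62},{"fingers":6,"tx":54,"ty":-44,"tz":-2,"ax":0,"ay":0,"az":-62},{"fingers":6,"tx":54,"ty":-44,"tz":-2,"ax":0,"ay":0,"az":-62},{"fingers":6,"tx":54,"ty":-44,"tz":-2,"ax":0,"ay":0,"az":-62},{"fingers":6,"tx":54,"ty":-44,"tz":-2,"ax":0,"ay":0,"az":-62},{"fingers":6,"tx":54,"ty":-44,"tz":-2,"ax":0,"ay":0,"az":-62},{"fingers":6,"tx":54,"ty":-44,"tz":-2,"ax":0,"ay":0,"az":-62},{"fingers":6,"tx":54,"ty":-44,"tz":-2,"ax":0,"ay":0,"az":-62}]' 60
```

```text
time_s: 1.35
tcp_pos: [0.4876, -0.0173, 0.2497]
ee_rot: [[0.222, 0.975, 0.0], [0.975, -0.222, 0.001], [0.001, -0.0, -1.0]]
wrist_force: [-0.2, -1.1, -0.5]
opening: 0.0601
```

```bash
python3 -m pendant '[{"fingers":6,"tx":8.8,"ty":4.1,"tz":0,"ax":0,"ay":0,"az":0},{"fingers":6,"tx":8.8,"ty":4.1,"tz":0,"ax":0,"ay":0,"az":0},{"fingers":6,"tx":8.8,"ty":4.1,"tz":0,"ax":0,"ay":0,"az":0},{"fingers":6,"tx":8.8,"ty":4.1,"tz":0,"ax":0,"ay":0,"az":0},{"fingers":6,"tx":8.8,"ty":4.1,"tz":0,"ax":0,"ay":0,"az":0}]'
python3 - <<'E'
from h import *
import pickle
i=camera_info("wrist"); im=get_image("wrist"); pickle.dump(i,open("w1.pkl","wb"))
cv2.imwrite("pics/w1.png",im)
E
```

```text
time_s: 1.85
tcp_pos: [0.5464, 0.0589, 0.2495]
ee_rot: [[0.222, 0.975, -0.001], [0.975, -0.222, 0.001], [0.0, -0.001, -1.0]]
wrist_force: [0.8, -0.6, -0.9]
opening: 0.0602
```

View pics/w1.png

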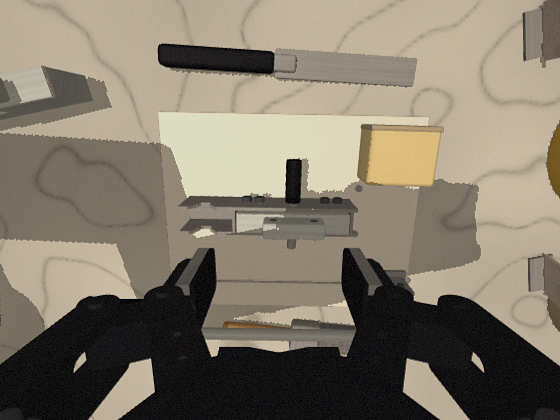

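```bash
python3 - <<'E'
from h import *
s=cv2.imread("pics/w1.png")[100:290,150:450]
cv2.imwrite("pics/zw1.png",cv2.convertScaleAbs(cv2.resize(s,None,fx=2.66,fy=2.66,interpolation=cv2.INTER_CUBIC),alpha=1.3))
E
```

```text
(no output)
```

View pics/zw1.png

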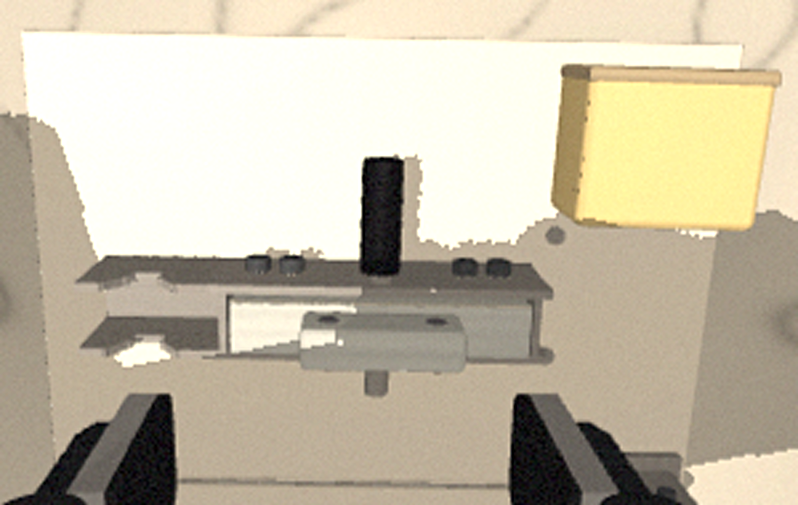

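```bash
python3 - <<'E'
from h import *
import pickle
i=pickle.load(open("w1.pkl","rb"))
W=lambda u,v,z: onz(i,150+u/2.66-.3,100+v/2.66-.3,z)
a=W(22,31,.03);b=W(742,45,.03);d=b-a;print("board +y edge",a,b,np.linalg.norm(d),np.degrees(np.arctan2(d[1],d[0])))
yaw=np.arctan2(d[1],d[0]);ex=np.array([np.cos(yaw),np.sin(yaw)]);ey=np.array([-ex[1],ex[0]])
O=(a+b)[:2]/2-.12*ey;print("origin from board",O)
for n,u,v,z in [("cheekL +y top",79,282,.076),("cheekR +y top",553,291,.076),("cheekL -y top",81,349,.076),("gripTip",383,158,.072),("gripBase",380,272,.064),("gripL",362,215,.064),("gripR",403,215,.064),("ribTL",303,314,.107),("ribTR",465,318,.107),("ribBL",301,367,.107),("ribBR",463,370,.107),("shank end",375,395,.064),("slabBL",555,205,.075),("slabtopnear",580,225,.075),("knifeL",150*0+0,0,0)]:
    p=W(u,v,z)[:2]-O; print(n,(p@ex*1e3).round(1),(p@ey*1e3).round(1))
E
```

```text
board +y edge [0.43263676 0.16145037 0.03      ] [0.7219351  0.08973188 0.03      ] 0.298055485682501 -13.923211458366541
origin from board [0.54841137 0.00911684]
cheekL +y top -117.7 25.7
cheekR +y top 67.6 25.5
cheekL -y top -118.7 -2.1
gripTip -0.4 75.7
gripBase 0.2 28.8
gripL -7.6 52.0
gripR 8.6 52.3
ribTL -28.9 24.1
ribTR 28.9 23.7
ribBL -29.5 3.9
ribBR 29.3 3.9
shank end -0.2 -24.7
slabBL 65.7 59.4
slabtopnear 76.0 51.8
knifeL -168.6 133.4
```

```bash
cat >> h.py <<'E'
O=np.array([.5484,.0091]);YAW=np.radians(-13.9)
ex=np.array([np.cos(YAW),np.sin(YAW)]);ey=np.array([-ex[1],ex[0]])
def go(x,y,z):
    "needed shift (cm, tool axes) to put TCP at cutter x,y mm, z mm"
    s=monitor.sense(); p=np.r_[O+(x*ex+y*ey)/1e3,z/1e3]
    R=np.array(s["ee_rot"]); print("tcp cutter",cut(s["tcp_pos"]),"shift cm",(R.T@(p-s["tcp_pos"])*100).round(2),"tooly yaw",np.degrees(np.arctan2(R[1,1],R[0,1])).round(2),"F",np.round(s["wrist_force"],1),"open",s["opening"],"t",s["time_s"])
def cut(p):
    q=np.array(p)[:2]-O; return np.round([q@ex*1e3,q@ey*1e3,p[2]*1e3],1)
E
python3 -c "
from h import *
go(0.3,57,100);go(.3,57,45)"
```

```text
tcp cutter [-13.8  47.5 249.8] shift cm [ 0.91  1.43 14.97] tooly yaw -12.88 F [-0.   0.5  0.2] open 0.05971836858275802 t 1.9
tcp cutter [-13.8  47.5 249.8] shift cm [ 0.91  1.44 20.47] tooly yaw -12.88 F [-0.   0.5  0.2] open 0.05971836858275802 t 1.9
```

```bash
python3 -m pendant '[{"fingers":5,"tx":0.9,"ty":1.43,"tz":5,"ax":0,"ay":0,"az":1.0},{"fingers":5,"tx":0.9,"ty":1.43,"tz":10,"ax":0,"ay":0,"az":1.0},{"fingers":5,"tx":0.9,"ty":1.43,"tz":14,"ax":0,"ay":0,"az":1.0},{"fingers":5,"tx":0.9,"ty":1.43,"tz":16,"ax":0,"ay":0,"az":1.0},{"fingers":5,"tx":0.9,"ty":1.43,"tz":16,"ax":0,"ay":0,"az":1.0},{"fingers":5,"tx":0.9,"ty":1.43,"tz":16,"ax":0,"ay":0,"az":1.0}]'
python3 - <<'E'
from h import *
go(.3,57,45)
cv2.imwrite("pics/w2.png",get_image("wrist"))
E
```

```text
time_s: 2.5
tcp_pos: [0.5625, 0.0633, 0.0907]
ee_rot: [[0.241, 0.97, 0.0], [0.97, -0.241, 0.001], [0.001, -0.0, -1.0]]
wrist_force: [1.1, -0.5, 0.5]
opening: 0.05
tcp cutter [ 0.6 56.  90.7] shift cm [ 0.09 -0.03  4.57] tooly yaw -13.95 F [ 1.1 -0.5  0.5] open 0.0500320475887729 t 2.5
```

View pics/w2.png

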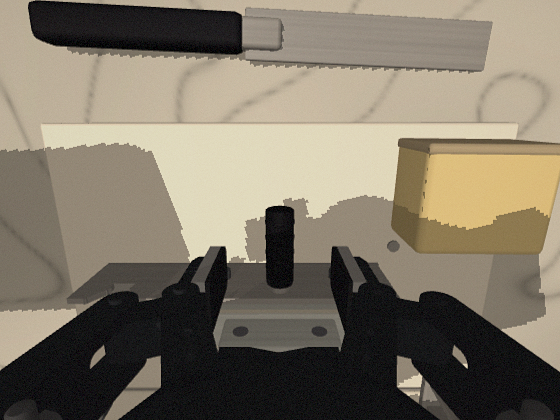

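The pin grip (280,245) lies centred between the pads (215 and 340). I'll go down and close.

```bash
python3 -m pendant '[{"fingers":5,"tx":0.1,"ty":0,"tz":2.5,"ax":0,"ay":0,"az":0},{"fingers":5,"tx":0.1,"ty":0,"tz":4.5,"ax":0,"ay":0,"az":0},{"fingers":5,"tx":0.1,"ty":0,"tz":4.5,"ax":0,"ay":0,"az":0},{"fingers":1,"tx":0.1,"ty":0,"tz":4.5,"ax":0,"ay":0,"az":0},{"fingers":1,"tx":0.1,"ty":0,"tz":4.5,"ax":0,"ay":0,"az":0},{"fingers":1,"tx":0.1,"ty":0,"tz":4.5,"ax":0,"ay":0,"az":0},{"fingers":1,"tx":0.1,"ty":0,"tz":4.5,"ax":0,"ay":0,"az":0},{"fingers":1,"tx":0.1,"ty":0,"tz":4.5,"ax":0,"ay":0,"az":0},{"fingers":1,"tx":0.1,"ty":0,"tz":4.5,"ax":0,"ay":0,"az":0}]' 60
python3 - <<'E'
from h import *
go(.3,57,45)
cv2.imwrite("pics/w3.png",get_image("wrist"))
E
```

```text
time_s: 3.45
tcp_pos: [0.5646, 0.0646, 0.0475]
ee_rot: [[0.241, 0.971, 0.004], [0.971, -0.241, 0.0], [0.001, 0.004, -1.0]]
wrist_force: [-0.8, 0.6, 6.8]
opening: 0.0141
tcp cutter [ 2.4 57.7 47.5] shift cm [-0.07 -0.21  0.25] tooly yaw -13.93 F [-0.8  0.6  6.8] open 0.014112419064441207 t 3.45
```

View pics/w3.png

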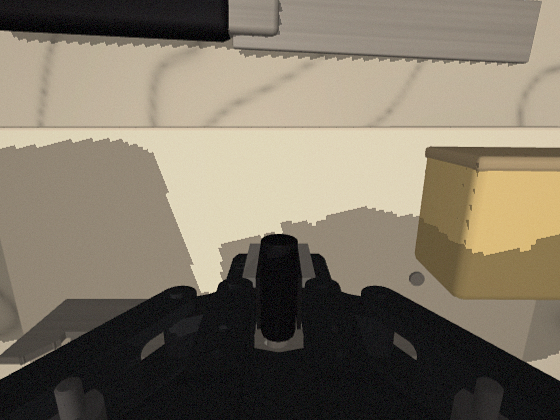

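```bash
python3 -m pendant '[{"fingers":3,"tx":0,"ty":-0.1,"tz":0,"ax":0,"ay":0,"az":0},{"fingers":3,"tx":0,"ty":-0.1,"tz":0,"ax":0,"ay":0,"az":0},{"fingers":3,"tx":0,"ty":-0.1,"tz":0.2,"ax":0,"ay":0,"az":0},{"fingers":3,"tx":0,"ty":-0.1,"tz":0.6,"ax":0,"ay":0,"az":0},{"fingers":3,"tx":0,"ty":-0.1,"tz":0.6,"ax":0,"ay":0,"az":0}]' 40
python3 - <<'E'
from h import *
go(.3,57,43)
cv2.imwrite("pics/w4.png",get_image("wrist"))
E
```

```text
time_s: 4.0
tcp_pos: [0.563, 0.0648, 0.0407]
ee_rot: [[0.241, 0.971, 0.003], [0.971, -0.241, 0.0], [0.001, 0.002, -1.0]]
wrist_force: [-0.8, -0.3, -0.4]
opening: 0.0297
tcp cutter [ 0.8 57.6 40.7] shift cm [-0.06 -0.05 -0.23] tooly yaw -13.93 F [-0.8 -0.3 -0.4] open 0.02968545824107204 t 4.0
```

View pics/w4.png

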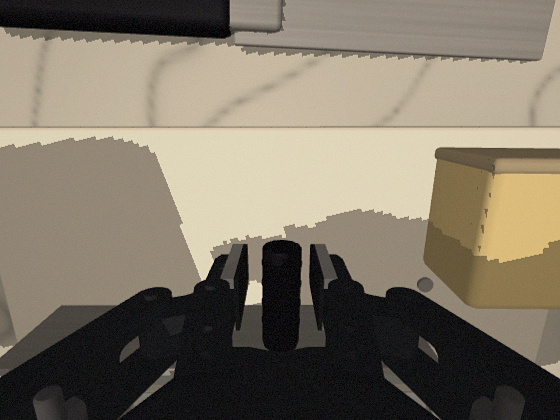

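```bash
python3 -m pendant '[{"fingers":1,"tx":0,"ty":0,"tz":-0.1,"ax":0,"ay":0,"az":0},{"fingers":1,"tx":0,"ty":0,"tz":-0.1,"ax":0,"ay":0,"az":0},{"fingers":1,"tx":0,"ty":0,"tz":-0.1,"ax":0,"ay":0,"az":0},{"fingers":1,"tx":0,"ty":0,"tz":-0.1,"ax":0,"ay":0,"az":0},{"fingers":1,"tx":0,"ty":0,"tz":-0.1,"ax":0,"ay":0,"az":0}]' 40
python3 -c "
from h import *
go(.3,57,43)"
```

```text
time_s: 4.55
tcp_pos: [0.5632, 0.0648, 0.042]
ee_rot: [[0.241, 0.971, 0.003], [0.971, -0.241, 0.0], [0.001, 0.003, -1.0]]
wrist_force: [0.3, 0.3, -0.8]
opening: 0.0147
tcp cutter [ 0.9 57.6 42. ] shift cm [-0.06 -0.06 -0.1 ] tooly yaw -13.93 F [ 0.3  0.3 -0.8] open 0.014749416028025448 t 4.55
```

```bash
python3 -m pendant '[{"fingers":1,"tx":0.5,"ty":0,"tz":0,"ax":0,"ay":0,"az":0},{"fingers":1,"tx":1.2,"ty":0,"tz":0,"ax":0,"ay":0,"az":0},{"fingers":1,"tx":2,"ty":0,"tz":0,"ax":0,"ay":0,"az":0},{"fingers":1,"tx":3,"ty":0,"tz":0,"ax":0,"ay":0,"az":0},{"fingers":1,"tx":4,"ty":0,"tz":0,"ax":0,"ay":0,"az":0},{"fingers":1,"tx":5,"ty":0,"tz":0,"ax":0,"ay":0,"az":0},{"fingers":1,"tx":6,"ty":0,"tz":0,"ax":0,"ay":0,"az":0},{"fingers":1,"tx":6.4,"ty":0,"tz":0,"ax":0,"ay":0,"az":0},{"fingers":1,"tx":6.4,"ty":0,"tz":0,"ax":0,"ay":0,"az":0}]' 40
python3 - <<'E'
from h import *
go(-95,57+64,90)
cv2.imwrite("pics/w5.png",get_image("wrist"));cv2.imwrite("pics/s5.png",cv2.resize(get_image("scene")[155:305,200:360],None,fx=4,fy=4))
E
```

```text
time_s: 5.45
tcp_pos: [0.5786, 0.1276, 0.042]
ee_rot: [[0.24, 0.971, 0.003], [0.971, -0.24, 0.0], [0.001, 0.003, -1.0]]
wrist_force: [-0.8, 0.2, -0.3]
opening: 0.0144
tcp cutter [  0.9 122.3  42. ] shift cm [-0.12 -9.58 -4.83] tooly yaw -13.88 F [-0.8  0.2 -0.3] open 0.014440123025726299 t 5.45
```

View pics/w5.png

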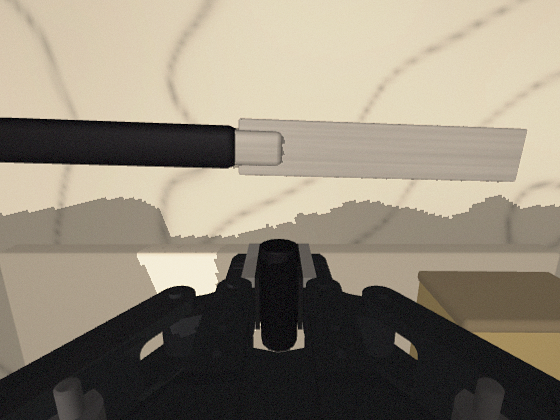

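View pics/s5.png

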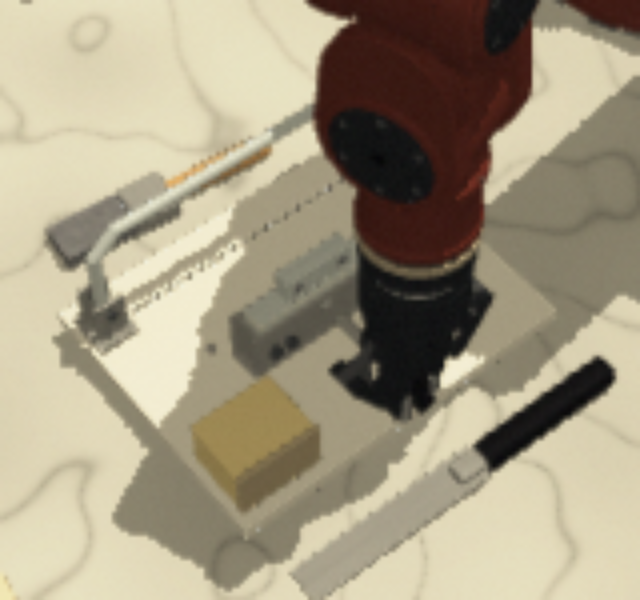

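```bash
python3 -c "
from h import *
import pickle
i=pickle.load(open('w1.pkl','rb'))
for u,v in [(103,283),(177,285),(112,350),(175,352)]:
  p=onz(i,150+u/2.66-.3,100+v/2.66-.3,.076);print(cut(p))
"
python3 -m pendant '[{"fingers":1,"tx":0,"ty":0,"tz":-1.5,"ax":0,"ay":0,"az":0},{"fingers":1,"tx":0,"ty":-0.5,"tz":-3.5,"ax":0,"ay":0,"az":0},{"fingers":1,"tx":0,"ty":-3,"tz":-4,"ax":0,"ay":0,"az":0},{"fingers":1,"tx":0,"ty":-6,"tz":-4,"ax":0,"ay":0,"az":0},{"fingers":1,"tx":0,"ty":-9,"tz":-4,"ax":0,"ay":0,"az":0},{"fingers":1,"tx":-1,"ty":-9.6,"tz":-4,"ax":0,"ay":0,"az":0},{"fingers":1,"tx":-3,"ty":-9.6,"tz":-4,"ax":0,"ay":0,"az":0},{"fingers":1,"tx":-5,"ty":-9.6,"tz":-4,"ax":0,"ay":0,"az":0},{"fingers":1,"tx":-6.7,"ty":-9.6,"tz":-4,"ax":0,"ay":0,"az":0},{"fingers":1,"tx":-6.8,"ty":-9.6,"tz":-4,"ax":0,"ay":0,"az":0},{"fingers":1,"tx":-6.8,"ty":-9.6,"tz":-4,"ax":0,"ay":0,"az":0}]' 40
python3 - <<'E'
from h import *
go(-95,54.5,44)
import pickle; pickle.dump(camera_info("wrist"),open("w6.pkl","wb"))
cv2.imwrite("pics/w6.png",get_image("wrist"));cv2.imwrite("pics/s6.png",cv2.resize(get_image("scene")[155:305,200:360],None,fx=4,fy=4))
E
```

```text
[-108.4   25.5   76. ]
[-79.5  25.3  76. ]
[-106.4   -2.2   76. ]
[-81.2  -2.6  76. ]
time_s: 6.65
tcp_pos: [0.4692, 0.0834, 0.0818]
ee_rot: [[0.242, 0.97, 0.003], [0.97, -0.242, 0.0], [0.001, 0.003, -1.0]]
wrist_force: [1.4, 0.1, -0.5]
opening: 0.0145
tcp cutter [-94.7  53.1  81.8] shift cm [ 0.14 -0.04  3.78] tooly yaw -14.02 F [ 1.4  0.1 -0.5] open 0.014472471199930627 t 6.65
```

View pics/w6.png

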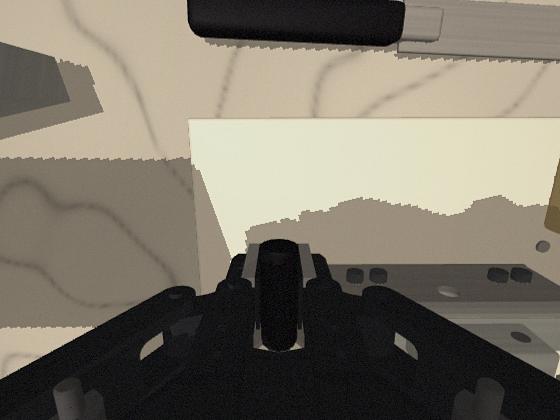

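View pics/s6.png

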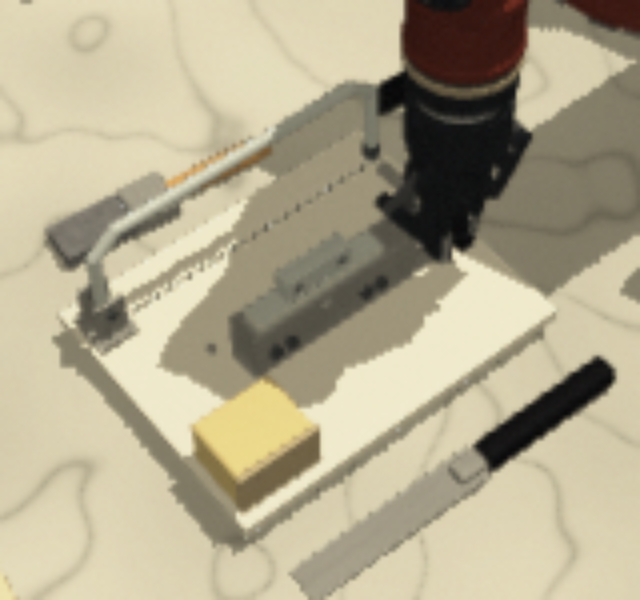

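```bash
python3 -m pendant '[{"fingers":1,"tx":0.1,"ty":0,"tz":1.2,"ax":0,"ay":0,"az":0},{"fingers":1,"tx":0.1,"ty":0,"tz":2.2,"ax":0,"ay":0,"az":0},{"fingers":1,"tx":0.1,"ty":0,"tz":3,"ax":0,"ay":0,"az":0},{"fingers":1,"tx":0.1,"ty":0,"tz":3.5,"ax":0,"ay":0,"az":0},{"fingers":1,"tx":0.1,"ty":0,"tz":3.8,"ax":0,"ay":0,"az":0},{"fingers":1,"tx":0.1,"ty":0,"tz":3.8,"ax":0,"ay":0,"az":0}]' 40
python3 - <<'E'
from h import *
go(-95,54.5,43)
cv2.imwrite("pics/w7.png",get_image("wrist"))
E
```

```text
time_s: 7.35
tcp_pos: [0.4697, 0.0851, 0.0435]
ee_rot: [[0.241, 0.971, 0.003], [0.971, -0.241, 0.0], [0.001, 0.003, -1.0]]
wrist_force: [0.1, -0.6, -0.7]
opening: 0.015
tcp cutter [-94.7  54.9  43.5] shift cm [-0.04 -0.03  0.05] tooly yaw -13.93 F [ 0.1 -0.6 -0.7] open 0.014966245635271203 t 7.35
```

View pics/w7.png

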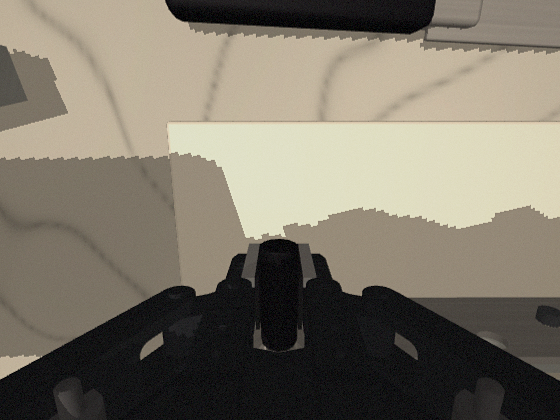

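```bash
python3 -m pendant '[{"fingers":1,"tx":0,"ty":0,"tz":0.1,"ax":0,"ay":0,"az":0},{"fingers":1,"tx":0,"ty":0,"tz":0.2,"ax":0,"ay":0,"az":0},{"fingers":1,"tx":0,"ty":0,"tz":0.2,"ax":0,"ay":0,"az":0}]' 40
python3 -c "
from h import *
go(-95,54.5,43)"
```

```text
time_s: 7.7
tcp_pos: [0.4699, 0.0851, 0.0419]
ee_rot: [[0.241, 0.971, 0.004], [0.971, -0.241, 0.0], [0.001, 0.003, -1.0]]
wrist_force: [0.8, -0.2, 0.5]
opening: 0.0148
tcp cutter [-94.5  54.9  41.9] shift cm [-0.04 -0.05 -0.11] tooly yaw -13.93 F [ 0.8 -0.2  0.5] open 0.014750330977302535 t 7.7
```

```bash
python3 -m pendant '[{"fingers":1,"tx":0,"ty":0,"tz":0.1,"ax":0,"ay":0,"az":0},{"fingers":1,"tx":0,"ty":0,"tz":0.1,"ax":0,"ay":0,"az":0},{"fingers":2.2,"tx":0,"ty":0,"tz":0.1,"ax":0,"ay":0,"az":0},{"fingers":3.5,"tx":0,"ty":0,"tz":0.1,"ax":0,"ay":0,"az":0},{"fingers":3.5,"tx":0,"ty":0,"tz":0.1,"ax":0,"ay":0,"az":0}]' 20
python3 - <<'E'
from h import *
go(-95,54.5,43)
cv2.imwrite("pics/w8.png",get_image("wrist"))
E
```

```text
time_s: 8.2
tcp_pos: [0.4698, 0.0851, 0.0408]
ee_rot: [[0.241, 0.971, 0.003], [0.971, -0.241, 0.0], [0.001, 0.003, -1.0]]
wrist_force: [-0.3, 0.6, -0.3]
opening: 0.0346
tcp cutter [-94.6  54.9  40.8] shift cm [-0.04 -0.04 -0.22] tooly yaw -13.94 F [-0.3  0.6 -0.3] open 0.03463662999810687 t 8.2
```

View pics/w8.png

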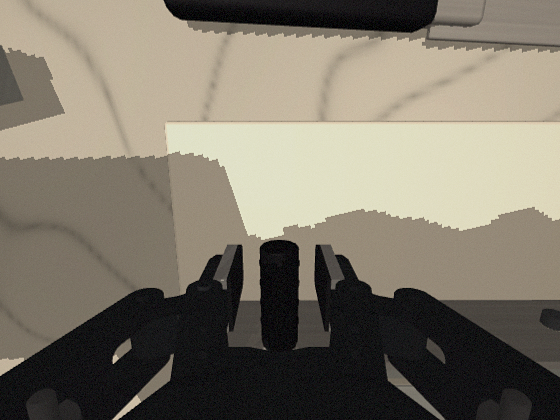

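```bash
python3 -m pendant '[{"fingers":3.5,"tx":0,"ty":0,"tz":-1,"ax":0,"ay":0,"az":0},{"fingers":3.5,"tx":0,"ty":0,"tz":-4,"ax":0,"ay":0,"az":0},{"fingers":5,"tx":0,"ty":0,"tz":-8,"ax":0,"ay":0,"az":0},{"fingers":6,"tx":0,"ty":2,"tz":-13,"ax":0,"ay":0,"az":0},{"fingers":6,"tx":0,"ty":4,"tz":-18,"ax":0,"ay":0,"az":0},{"fingers":6,"tx":0,"ty":5,"tz":-20,"ax":0,"ay":0,"az":0},{"fingers":6,"tx":0,"ty":5,"tz":-20,"ax":0,"ay":0,"az":0}]' 20
python3 - <<'E'
from h import *
import pickle
go(0,10,150)
pickle.dump(camera_info("wrist"),open("w9.pkl","wb"))
im=get_image("wrist");cv2.imwrite("pics/w9.png",im); cv2.imwrite("pics/zw9.png",cv2.resize(im[100:290,150:450],None,fx=2.66,fy=2.66,interpolation=cv2.INTER_CUBIC))
E
```

```text
time_s: 8.95
tcp_pos: [0.5211, 0.0726, 0.2457]
ee_rot: [[0.241, 0.97, 0.012], [0.97, -0.241, 0.0], [0.003, 0.011, -1.0]]
wrist_force: [0.3, 0.6, 0.0]
opening: 0.0599
tcp cutter [-41.7  55.  245.7] shift cm [-4.53  4.07  9.6 ] tooly yaw -13.97 F [0.3 0.6 0. ] open 0.05992107186165753 t 8.95
```

View pics/zw9.png

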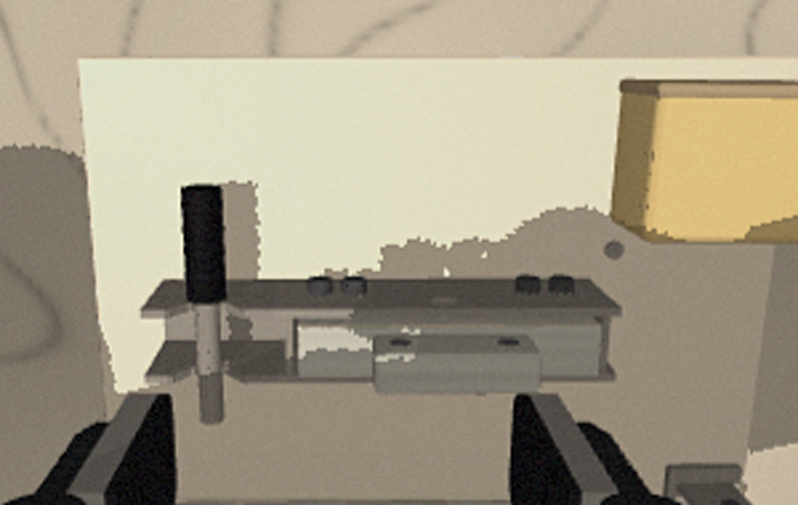

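```bash
cat >> h.py <<'E'
from scipy.spatial.transform import Rotation as Ro
def turn(yawdeg):
    "rotvec deg in tool axes to tool-down with tool y at cutter-yaw+yawdeg"
    R=np.array(monitor.sense()["ee_rot"]); a=YAW+np.radians(yawdeg); y=np.array([np.cos(a),np.sin(a),0]); z=np.array([0,0,-1.]); x=np.cross(y,z)
    print("turn",(Ro.from_matrix(R.T@np.c_[x,y,z]).as_rotvec(degrees=True)).round(2))
E
python3 - <<'E'
from h import *
import pickle
i=pickle.load(open("w9.pkl","rb"))
W=lambda u,v,z: cut(onz(i,150+u/2.66-.3,100+v/2.66-.3,z))
for n,u,v,z in [("boardcornerNear",79,58,.03),("cheekL+y",141,313,.076),("cheekR",620,310,.076),("gripTip",203,186,.072),("gripBase",205,299,.064),("shank end",212,422,.064),("ribTL",374,335,.083),("ribTR",539,337,.083),("ribBL",374,392,.107),("ribBR",540,391,.107),("slot floor far",613,378,.076)]: print(n,W(u,v,z))
turn(90)
E
```

```text
boardcornerNear [-148.6  119.7   30. ]
cheekL+y [-119.3   24.3   76. ]
cheekR [67.4 24.6 76. ]
gripTip [-93.6  73.1  72. ]
gripBase [-96.1  26.3  64. ]
shank end [-95.6 -27.3  64. ]
ribTL [-29.   17.2  83. ]
ribTR [34.5 16.  83. ]
ribBL [-30.1   3.7 107. ]
ribBR [ 29.9   3.7 107. ]
slot floor far [67.  -3.8 76. ]
turn [  0.42   0.22 -90.05]
```

```bash
python3 -m pendant '[{"fingers":5,"tx":-1,"ty":1,"tz":0,"ax":0,"ay":0,"az":-22},{"fingers":5,"tx":-1,"ty":1,"tz":0,"ax":0,"ay":0,"az":-22},{"fingers":5,"tx":-2,"ty":2,"tz":2,"ax":0,"ay":0,"az":-45},{"fingers":5,"tx":-2,"ty":2,"tz":2,"ax":0,"ay":0,"az":-45},{"fingers":5,"tx":-4.5,"ty":4,"tz":4,"ax":0.2,"ay":0.1,"az":-70},{"fingers":5,"tx":-4.5,"ty":4,"tz":6,"ax":0.2,"ay":0.1,"az":-70},{"fingers":5,"tx":-4.5,"ty":4,"tz":8,"ax":0.2,"ay":0.1,"az":-70},{"fingers":5,"tx":-4.5,"ty":4.1,"tz":8,"ax":0.4,"ay":0.2,"az":-90},{"fingers":5,"tx":-4.5,"ty":4.1,"tz":8,"ax":0.4,"ay":0.2,"az":-90},{"fingers":5,"tx":-4.5,"ty":4.1,"tz":8,"ax":0.4,"ay":0.2,"az":-90},{"fingers":5,"tx":-4.5,"ty":4.1,"tz":8,"ax":0.4,"ay":0.2,"az":-90},{"fingers":5,"tx":-4.5,"ty":4.1,"tz":8,"ax":0.4,"ay":0.2,"az":-90}]' 
python3 - <<'E'
from h import *
import pickle
go(0,10,86);turn(90)
pickle.dump(camera_info("wrist"),open("w10.pkl","wb"))
im=get_image("wrist");cv2.imwrite("pics/w10.png",im)
E
```

```text
time_s: 10.2
tcp_pos: [0.5472, 0.0195, 0.1623]
ee_rot: [[-0.971, 0.24, -0.002], [0.24, 0.971, 0.0], [0.002, -0.0, -1.0]]
wrist_force: [0.7, 0.0, 0.1]
opening: 0.0501
tcp cutter [ -3.6   9.8 162.3] shift cm [-0.38  0.02  7.63] tooly yaw 76.1 F [0.7 0.  0.1] open 0.05009505702591014 t 10.2
turn [-0.02 -0.12  0.  ]
```

View pics/w10.png

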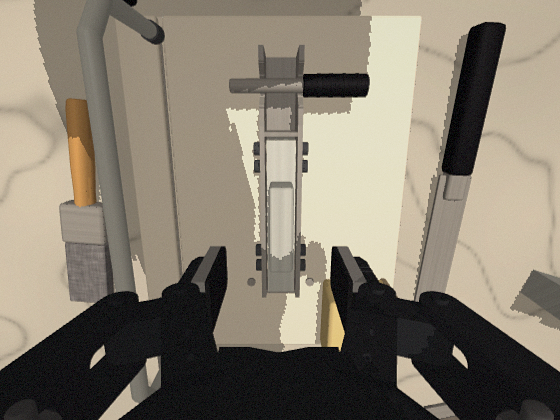

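```bash
python3 - <<'E'
from h import *
import pickle
i=pickle.load(open("w10.pkl","rb"))
for n,u,v,z in [("ribL",271,225,.107),("ribR",293,225,.107),("ribTop",282,183,.107),("cheekL",262,200,.076),("cheekR",305,200,.076),("gripTip",368,85,.064),("shankend",231,86,.064),("pinbase",303,85,.064),("shanktopmid",282,85,.069)]: print(n,cut(onz(i,u,v,z)))
E
python3 -m pendant '[{"fingers":5,"tx":-0.4,"ty":0,"tz":3,"ax":0,"ay":-0.1,"az":0},{"fingers":5,"tx":-0.4,"ty":0,"tz":5,"ax":0,"ay":-0.1,"az":0},{"fingers":5,"tx":-0.4,"ty":0,"tz":5,"ax":0,"ay":-0.1,"az":0}]'
```

```text
ribL [ -4.5   4.4 107. ]
ribR [ -4.5  19.  107. ]
ribTop [-32.7  11.6 107. ]
cheekL [-13.7  -3.   76. ]
cheekR [-13.7  29.2  76. ]
gripTip [-95.7  73.5  64. ]
shankend [-95.1 -24.8  64. ]
pinbase [-95.7  26.9  64. ]
shanktopmid [-95.2  11.8  69. ]
time_s: 10.55
tcp_pos: [0.5486, 0.0188, 0.1097]
ee_rot: [[-0.97, 0.245, -0.006], [0.245, 0.97, 0.0], [0.005, -0.001, -1.0]]
wrist_force: [-0.3, 0.3, 0.6]
opening: 0.05
```

```bash
python3 -c "
from h import *
go(0,11,86);turn(90)"
```

```text
tcp cutter [ -2.1   9.5 109.7] shift cm [-0.22  0.16  2.37] tooly yaw 75.83 F [-0.3  0.3  0.6] open 0.0499537759869364 t 10.55
turn [-0.06 -0.31 -0.27]
```

```bash
python3 -m pendant '[{"fingers":4,"tx":-0.2,"ty":0.16,"tz":1,"ax":0,"ay":-0.3,"az":-0.3},{"fingers":4,"tx":-0.2,"ty":0.16,"tz":2,"ax":0,"ay":-0.3,"az":-0.3},{"fingers":4,"tx":-0.2,"ty":0.16,"tz":2.35,"ax":0,"ay":-0.3,"az":-0.3},{"fingers":4,"tx":-0.2,"ty":0.16,"tz":2.35,"ax":0,"ay":-0.3,"az":-0.3},{"fingers":4,"tx":-0.2,"ty":0.16,"tz":2.35,"ax":0,"ay":-0.3,"az":-0.3}]'
python3 - <<'E'
from h import *
go(0,11,86);turn(90)
im=get_image("wrist");cv2.imwrite("pics/w11.png",im)
E
```

```text
time_s: 11.05
tcp_pos: [0.5511, 0.0199, 0.0866]
ee_rot: [[-0.971, 0.24, 0.0], [0.24, 0.971, -0.001], [-0.0, -0.001, -1.0]]
wrist_force: [-1.0, -0.5, -0.5]
opening: 0.0401
tcp cutter [ 0.  11.1 86.6] shift cm [ 0.   -0.01  0.06] tooly yaw 76.12 F [-1.  -0.5 -0.5] open 0.040112643204185984 t 11.05
turn [-0.06  0.02  0.02]
```

View pics/w11.png

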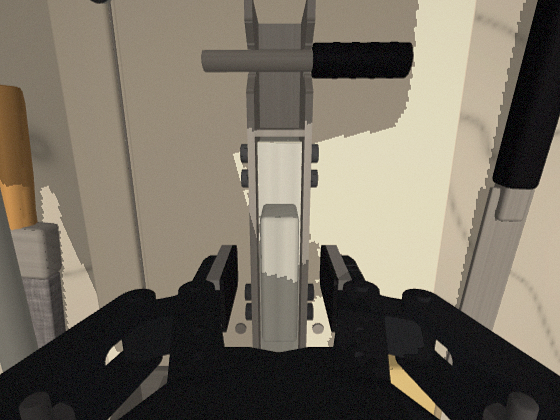

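```bash
python3 -m pendant '[{"fingers":1,"tx":0,"ty":0,"tz":0,"ax":0,"ay":0,"az":0},{"fingers":1,"tx":0,"ty":0,"tz":0,"ax":0,"ay":0,"az":0},{"fingers":1,"tx":0,"ty":0,"tz":0,"ax":0,"ay":0,"az":0},{"fingers":1,"tx":0,"ty":0,"tz":0,"ax":0,"ay":0,"az":0},{"fingers":1,"tx":0,"ty":0,"tz":0,"ax":0,"ay":0,"az":0},{"fingers":1,"tx":0,"ty":0,"tz":0,"ax":0,"ay":0,"az":0}]' 110
python3 - <<'E'
from h import *
go(0,11,86);turn(90); print(monitor.sense()["wrist_torque"])
E
```

```text
time_s: 11.7
tcp_pos: [0.5517, 0.0199, 0.0876]
ee_rot: [[-0.971, 0.24, 0.002], [0.24, 0.971, -0.001], [-0.002, -0.0, -1.0]]
wrist_force: [-1.1, 1.1, 5.6]
opening: 0.0134
tcp cutter [ 0.6 11.3 87.6] shift cm [ 0.06 -0.03  0.16] tooly yaw 76.12 F [-1.1  1.1  5.6] open 0.013362836665535704 t 11.7
turn [-0.03  0.1   0.02]
[ 0.19961779  0.28226614 -0.00492319]
```

```bash
python3 -m pendant '[{"fingers":1,"tx":0.13,"ty":0,"tz":-0.1,"ax":0,"ay":-1.4,"az":0},{"fingers":1,"tx":0.26,"ty":0,"tz":-0.2,"ax":0,"ay":-2.8,"az":0},{"fingers":1,"tx":0.39,"ty":0,"tz":-0.3,"ax":0,"ay":-4.2,"az":0},{"fingers":1,"tx":0.52,"ty":0,"tz":-0.42,"ax":0,"ay":-5.5,"az":0},{"fingers":1,"tx":0.52,"ty":0,"tz":-0.42,"ax":0,"ay":-5.5,"az":0}]' 110
python3 - <<'E'
from h import *
go(0,11,87.6);turn(90); print(monitor.sense()["wrist_torque"])
im=get_image("wrist");cv2.imwrite("pics/w12.png",im)
cv2.imwrite("pics/s12.png",cv2.resize(get_image("scene")[155:305,200:360],None,fx=4,fy=4))
E
```

```text
time_s: 12.2
tcp_pos: [0.5468, 0.0212, 0.0921]
ee_rot: [[-0.966, 0.24, 0.096], [0.238, 0.971, -0.024], [-0.099, -0.0, -0.995]]
wrist_force: [2.1, -1.3, -1.1]
opening: 0.0133
tcp cutter [-4.5 11.4 92.1] shift cm [-0.4  -0.04  0.5 ] tooly yaw 76.13 F [ 2.1 -1.3 -1.1] open 0.013256351881508345 t 12.2
turn [-0.02  5.7   0.03]
[-0.05816149  0.21356423  0.03735637]
```

View pics/w12.png

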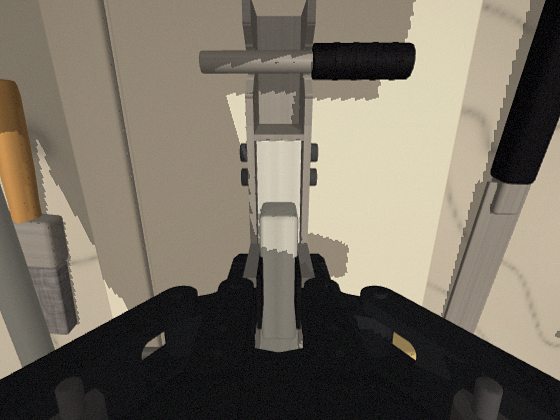

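View pics/s12.png

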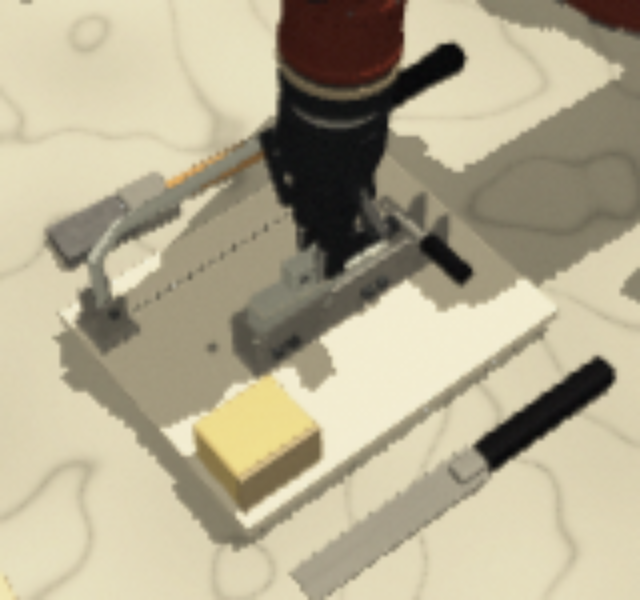

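```bash
python3 - <<'E'
import cv2,numpy as np
a=cv2.imread("pics/zsc.png")[230:380,200:400];b=cv2.imread("pics/s12.png")[230:380,200:400]
cv2.imwrite("pics/cmp.png",cv2.convertScaleAbs(cv2.resize(np.hstack([a,b]),None,fx=2,fy=2),alpha=1.3))
E
```

```text
(no output)
```

View pics/cmp.png

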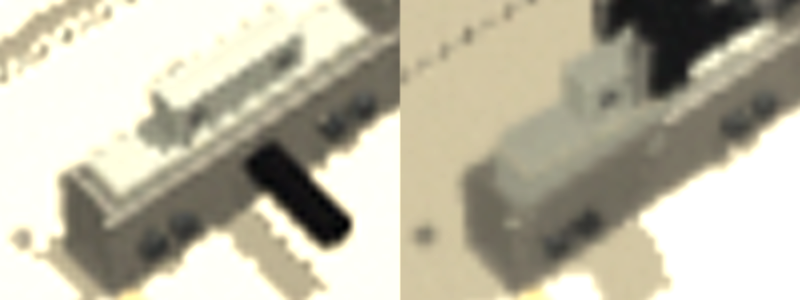

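```bash
cat >> h.py <<'E'
def swing(lean,h,n,x0=.6,y0=11.3,L=54.6,base=33):
    "lean deg, + = top towards cutter +x; underside middle h mm up; prints n rows (tool axes) from the measured pose"
    s=monitor.sense(); R=np.array(s["ee_rot"]); T=np.array(s["tcp_pos"])
    cur=np.degrees(np.arcsin(-(R[:,2][:2]@ex))); up=-R[:,2]
    m=cut(T-up*L/1e3); print("now lean %.2f, underside mid"%cur,m, "h %.1f"%(m[2]-base),"cutter; F",np.round(s["wrist_force"],1),"M",np.round(s["wrist_torque"],2),"open %.4f t %.2f"%(s["opening"],s["time_s"]))
    h0=m[2]-base; xs=m[0]
    for k in range(1,n+1):
        f=k/n; a=np.radians(cur+(lean-cur)*f); hh=h0+(h-h0)*f; xx=xs+(x0-xs)*f
        u=np.r_[ex*np.sin(a),np.cos(a)]; P=np.r_[O+(xx*ex+y0*ey)/1e3,(base+hh)/1e3]+u*L/1e3
        z=-u; y=np.r_[ey,0]; x=np.cross(y,z); rv=Ro.from_matrix(R.T@np.c_[x,y,z]).as_rotvec(degrees=True)
        print(k,"t cm",(R.T@(P-T)*100).round(2),"turn",rv.round(2))
E
python3 -c "
from h import *
swing(5.5,8,6)"
```

```text
now lean -5.63, underside mid [ 1.  11.3 37.8] h 4.8 cutter; F [-1.3 -1.3  3.6] M [0.1  0.73 0.05] open 0.0134 t 12.30
1 t cm [-0.18  0.   -0.05] turn [-0.03  1.86  0.02]
2 t cm [-0.35  0.   -0.1 ] turn [-0.03  3.71  0.02]
3 t cm [-0.53  0.   -0.14] turn [-0.03  5.57  0.02]
4 t cm [-0.7   0.   -0.17] turn [-0.03  7.42  0.02]
5 t cm [-0.87  0.   -0.2 ] turn [-0.03  9.28  0.02]
6 t cm [-1.05  0.   -0.22] turn [-0.03 11.13  0.02]
```

```bash
python3 -m pendant '[{"fingers":1,"tx":-0.18,"ty":0,"tz":-0.05,"ax":0,"ay":1.86,"az":0},{"fingers":1,"tx":-0.35,"ty":0,"tz":-0.1,"ax":0,"ay":3.7,"az":0},{"fingers":1,"tx":-0.53,"ty":0,"tz":-0.14,"ax":0,"ay":5.6,"az":0},{"fingers":1,"tx":-0.7,"ty":0,"tz":-0.17,"ax":0,"ay":7.4,"az":0},{"fingers":1,"tx":-0.87,"ty":0,"tz":-0.2,"ax":0,"ay":9.3,"az":0},{"fingers":1,"tx":-1.05,"ty":0,"tz":-0.22,"ax":0,"ay":11.1,"az":0},{"fingers":1,"tx":-1.05,"ty":0,"tz":-0.22,"ax":0,"ay":11.1,"az":0}]' 110
python3 - <<'E'
from h import *
swing(-5.5,11,6)
im=get_image("wrist");cv2.imwrite("pics/w13.png",im)
cv2.imwrite("pics/s13.png",cv2.resize(get_image("scene")[155:305,200:360],None,fx=4,fy=4))
E
```

```text
time_s: 13.0
tcp_pos: [0.5546, 0.0192, 0.0944]
ee_rot: [[-0.966, 0.24, -0.1], [0.239, 0.971, 0.024], [0.103, -0.001, -0.995]]
wrist_force: [-8.2, 2.5, 2.1]
opening: 0.0133
now lean 5.89, underside mid [-2.  11.2 40.1] h 7.1 cutter; F [-8.2  2.5  2.1] M [0.35 1.25 0.08] open 0.0133 t 13.00
1 t cm [ 0.14  0.01 -0.06] turn [-0.03 -1.9   0.02]
2 t cm [ 0.29  0.01 -0.12] turn [-0.03 -3.8   0.02]
3 t cm [ 0.43  0.01 -0.18] turn [-0.03 -5.69  0.02]
4 t cm [ 0.57  0.01 -0.23] turn [-0.03 -7.59  0.02]
5 t cm [ 0.71  0.01 -0.27] turn [-0.03 -9.49  0.02]
6 t cm [ 0.86  0.01 -0.31] turn [ -0.03 -11.39   0.02]
```

View pics/s13.png

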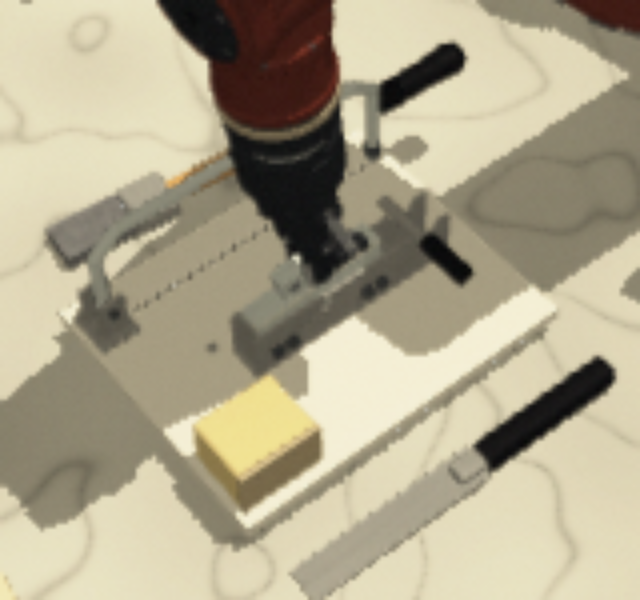

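View pics/w13.png

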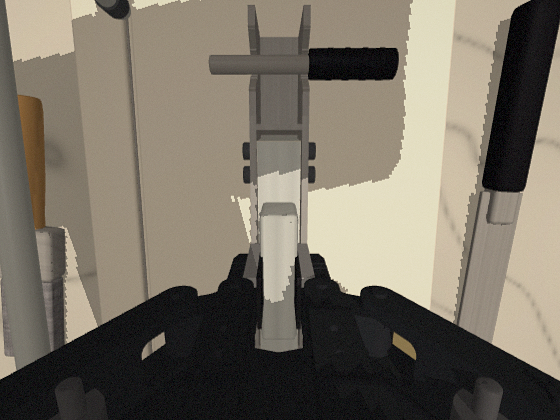

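```bash
python3 -m pendant '[{"fingers":1,"tx":0.15,"ty":0,"tz":-0.06,"ax":0,"ay":-1.9,"az":0},{"fingers":1,"tx":0.29,"ty":0,"tz":-0.12,"ax":0,"ay":-3.8,"az":0},{"fingers":1,"tx":0.43,"ty":0,"tz":-0.18,"ax":0,"ay":-5.7,"az":0},{"fingers":1,"tx":0.58,"ty":0,"tz":-0.23,"ax":0,"ay":-7.6,"az":0},{"fingers":1,"tx":0.73,"ty":0,"tz":-0.27,"ax":0,"ay":-9.5,"az":0},{"fingers":1,"tx":0.87,"ty":0,"tz":-0.31,"ax":0,"ay":-11.3,"az":0},{"fingers":1,"tx":0.87,"ty":0,"tz":-0.31,"ax":0,"ay":-11.3,"az":0}]' 110
python3 - <<'E'
from h import *
swing(5.5,13.5,6,-1.5)
E
```

```text
time_s: 13.8
tcp_pos: [0.5459, 0.0213, 0.0982]
ee_rot: [[-0.966, 0.24, 0.093], [0.239, 0.971, -0.024], [-0.096, -0.001, -0.995]]
wrist_force: [2.2, -0.0, -4.4]
opening: 0.0137
now lean -5.51, underside mid [-0.1 11.2 43.9] h 10.9 cutter; F [ 2.2 -0.  -4.4] M [ 0.07  0.02 -0.02] open 0.0137 t 13.80
1 t cm [-0.15  0.01 -0.04] turn [-0.04  1.83  0.04]
2 t cm [-0.31  0.01 -0.08] turn [-0.04  3.67  0.03]
3 t cm [-0.46  0.01 -0.11] turn [-0.04  5.5   0.03]
4 t cm [-0.62  0.01 -0.14] turn [-0.04  7.34  0.03]
5 t cm [-0.77  0.01 -0.16] turn [-0.04  9.17  0.03]
6 t cm [-0.93  0.01 -0.17] turn [-0.04 11.01  0.03]
```

```bash
python3 -m pendant '[{"fingers":1,"tx":-0.15,"ty":0,"tz":-0.04,"ax":0,"ay":1.8,"az":0},{"fingers":1,"tx":-0.31,"ty":0,"tz":-0.08,"ax":0,"ay":3.7,"az":0},{"fingers":1,"tx":-0.46,"ty":0,"tz":-0.11,"ax":0,"ay":5.5,"az":0},{"fingers":1,"tx":-0.62,"ty":0,"tz":-0.14,"ax":0,"ay":7.3,"az":0},{"fingers":1,"tx":-0.77,"ty":0,"tz":-0.16,"ax":0,"ay":9.2,"az":0},{"fingers":1,"tx":-0.93,"ty":0,"tz":-0.18,"ax":0,"ay":11,"az":0},{"fingers":1,"tx":-0.93,"ty":0,"tz":-0.18,"ax":0,"ay":11,"az":0}]' 110
python3 - <<'E'
from h import *
swing(-5.5,16.5,6)
im=get_image("wrist");cv2.imwrite("pics/w14.png",im)
cv2.imwrite("pics/s14.png",cv2.resize(get_image("scene")[155:305,200:360],None,fx=4,fy=4))
E
```

```text
time_s: 14.5
tcp_pos: [0.5548, 0.0191, 0.1006]
ee_rot: [[-0.966, 0.24, -0.096], [0.239, 0.971, 0.023], [0.099, -0.001, -0.995]]
wrist_force: [-1.9, 1.0, 2.1]
opening: 0.0133
now lean 5.67, underside mid [-1.6 11.2 46.2] h 13.2 cutter; F [-1.9  1.   2.1] M [0.1  0.41 0.05] open 0.0133 t 14.50
1 t cm [ 0.14  0.01 -0.05] turn [-0.03 -1.86  0.01]
2 t cm [ 0.29  0.01 -0.1 ] turn [-0.03 -3.72  0.01]
3 t cm [ 0.44  0.01 -0.15] turn [-0.03 -5.58  0.02]
4 t cm [ 0.58  0.01 -0.18] turn [-0.03 -7.45  0.02]
5 t cm [ 0.72  0.01 -0.22] turn [-0.03 -9.31  0.02]
6 t cm [ 0.87  0.01 -0.24] turn [ -0.03 -11.17   0.02]
```

View pics/s14.png

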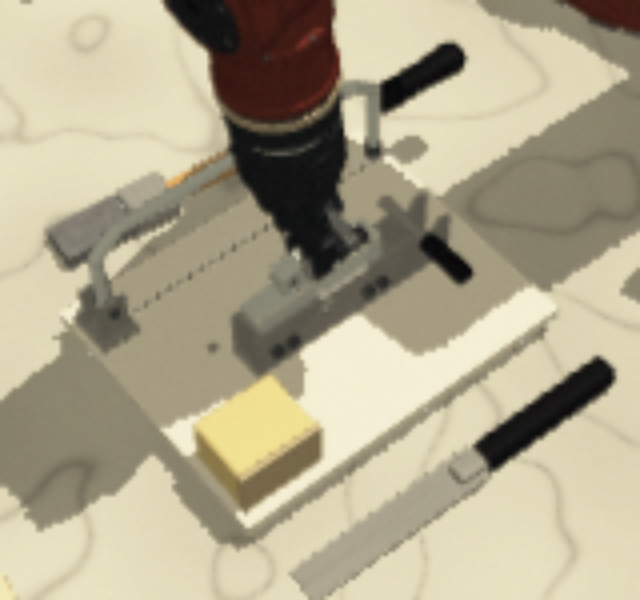

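View pics/w14.png

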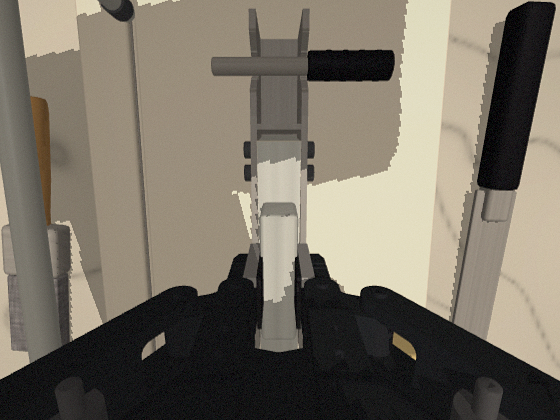

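The stop is climbing with the cutter still in place, and the rib sits unchanged in the pads (280,207). I'll keep swinging.

```bash
python3 -m pendant '[{"fingers":1,"tx":0.14,"ty":0,"tz":-0.05,"ax":0,"ay":-1.9,"az":0},{"fingers":1,"tx":0.29,"ty":0,"tz":-0.1,"ax":0,"ay":-3.7,"az":0},{"fingers":1,"tx":0.44,"ty":0,"tz":-0.15,"ax":0,"ay":-5.6,"az":0},{"fingers":1,"tx":0.58,"ty":0,"tz":-0.18,"ax":0,"ay":-7.4,"az":0},{"fingers":1,"tx":0.72,"ty":0,"tz":-0.22,"ax":0,"ay":-9.3,"az":0},{"fingers":1,"tx":0.87,"ty":0,"tz":-0.24,"ax":0,"ay":-11.2,"az":0},{"fingers":1,"tx":0.87,"ty":0,"tz":-0.24,"ax":0,"ay":-11.2,"az":0}]' 110
python3 - <<'E'
from h import *
swing(5.5,19.5,6,-1)
E
```

```text
time_s: 15.3
tcp_pos: [0.5453, 0.0215, 0.1041]
ee_rot: [[-0.966, 0.239, 0.096], [0.238, 0.971, -0.025], [-0.099, -0.001, -0.995]]
wrist_force: [-3.8, 1.8, -1.3]
opening: 0.0137
now lean -5.71, underside mid [-0.6 11.3 49.8] h 16.8 cutter; F [-3.8  1.8 -1.3] M [0.21 0.59 0.06] open 0.0137 t 15.30
1 t cm [-0.18  0.   -0.04] turn [-0.04  1.87  0.06]
2 t cm [-0.35 -0.   -0.08] turn [-0.04  3.74  0.06]
3 t cm [-0.53 -0.   -0.11] turn [-0.04  5.6   0.06]
4 t cm [-0.7  -0.   -0.14] turn [-0.04  7.47  0.06]
5 t cm [-0.88 -0.   -0.16] turn [-0.04  9.34  0.06]
6 t cm [-1.05 -0.   -0.17] turn [-0.04 11.21  0.06]
```

```bash
python3 -m pendant '[{"fingers":1,"tx":-0.18,"ty":0,"tz":-0.04,"ax":0,"ay":1.9,"az":0},{"fingers":1,"tx":-0.35,"ty":0,"tz":-0.08,"ax":0,"ay":3.7,"az":0},{"fingers":1,"tx":-0.53,"ty":0,"tz":-0.11,"ax":0,"ay":5.6,"az":0},{"fingers":1,"tx":-0.7,"ty":0,"tz":-0.14,"ax":0,"ay":7.5,"az":0},{"fingers":1,"tx":-0.87,"ty":0,"tz":-0.16,"ax":0,"ay":9.3,"az":0},{"fingers":1,"tx":-1.04,"ty":0,"tz":-0.18,"ax":0,"ay":11.2,"az":0},{"fingers":1,"tx":-1.04,"ty":0,"tz":-0.18,"ax":0,"ay":11.2,"az":0}]' 110
python3 - <<'E'
from h import *
swing(-5.5,22.5,6,-0.5)
E
```

```text
time_s: 16.0
tcp_pos: [0.5553, 0.019, 0.1072]
ee_rot: [[-0.966, 0.24, -0.095], [0.238, 0.971, 0.023], [0.098, -0.001, -0.995]]
wrist_force: [-2.9, 1.4, -2.0]
opening: 0.0135
now lean 5.63, underside mid [-1.  11.2 52.8] h 19.8 cutter; F [-2.9  1.4 -2. ] M [ 0.15  0.4  -0.02] open 0.0135 t 16.00
1 t cm [ 0.17  0.   -0.04] turn [-0.04 -1.85  0.04]
2 t cm [ 0.34  0.   -0.08] turn [-0.04 -3.71  0.04]
3 t cm [ 0.52  0.   -0.11] turn [-0.04 -5.56  0.04]
4 t cm [ 0.69  0.   -0.14] turn [-0.04 -7.42  0.04]
5 t cm [ 0.86  0.   -0.16] turn [-0.03 -9.27  0.04]
6 t cm [ 1.03  0.   -0.17] turn [ -0.03 -11.13   0.04]
```

```bash
python3 -m pendant '[{"fingers":1,"tx":0.17,"ty":0,"tz":-0.04,"ax":0,"ay":-1.9,"az":0},{"fingers":1,"tx":0.34,"ty":0,"tz":-0.08,"ax":0,"ay":-3.7,"az":0},{"fingers":1,"tx":0.52,"ty":0,"tz":-0.11,"ax":0,"ay":-5.6,"az":0},{"fingers":1,"tx":0.69,"ty":0,"tz":-0.14,"ax":0,"ay":-7.4,"az":0},{"fingers":1,"tx":0.86,"ty":0,"tz":-0.16,"ax":0,"ay":-9.3,"az":0},{"fingers":1,"tx":1.03,"ty":0,"tz":-0.18,"ax":0,"ay":-11.1,"az":0},{"fingers":1,"tx":1.03,"ty":0,"tz":-0.18,"ax":0,"ay":-11.1,"az":0}]' 110
python3 - <<'E'
from h import *
swing(5.5,25.5,6,-0.5)
E
```

```text
time_s: 16.7
tcp_pos: [0.5452, 0.0215, 0.1107]
ee_rot: [[-0.966, 0.239, 0.094], [0.238, 0.971, -0.024], [-0.097, -0.001, -0.995]]
wrist_force: [-0.9, 0.8, 0.3]
opening: 0.0135
now lean -5.56, underside mid [-0.8 11.3 56.3] h 23.3 cutter; F [-0.9  0.8  0.3] M [0.12 0.53 0.01] open 0.0135 t 16.70
1 t cm [-0.18 -0.   -0.03] turn [-0.03  1.84  0.06]
2 t cm [-0.36 -0.   -0.06] turn [-0.03  3.69  0.06]
3 t cm [-0.55 -0.   -0.08] turn [-0.03  5.53  0.06]
4 t cm [-0.73 -0.   -0.1 ] turn [-0.03  7.37  0.06]
5 t cm [-0.91 -0.   -0.11] turn [-0.03  9.21  0.06]
6 t cm [-1.09 -0.   -0.11] turn [-0.03 11.06  0.06]
```

```bash
python3 -m pendant '[{"fingers":1,"tx":-0.18,"ty":0,"tz":-0.04,"ax":0,"ay":1.9,"az":0},{"fingers":1,"tx":-0.36,"ty":0,"tz":-0.08,"ax":0,"ay":3.7,"az":0},{"fingers":1,"tx":-0.55,"ty":0,"tz":-0.11,"ax":0,"ay":5.6,"az":0},{"fingers":1,"tx":-0.73,"ty":0,"tz":-0.14,"ax":0,"ay":7.4,"az":0},{"fingers":1,"tx":-0.9,"ty":0,"tz":-0.16,"ax":0,"ay":9.2,"az":0},{"fingers":1,"tx":-1.08,"ty":0,"tz":-0.17,"ax":0,"ay":11.1,"az":0},{"fingers":1,"tx":-1.08,"ty":0,"tz":-0.17,"ax":0,"ay":11.1,"az":0}]' 110
python3 - <<'E'
from h import *
swing(-5.5,29,6,-0.5)
im=get_image("wrist");cv2.imwrite("pics/w15.png",im)
cv2.imwrite("pics/s15.png",cv2.resize(get_image("scene")[155:305,200:360],None,fx=4,fy=4))
E
```

```text
time_s: 17.4
tcp_pos: [0.5558, 0.0188, 0.113]
ee_rot: [[-0.966, 0.24, -0.096], [0.239, 0.971, 0.023], [0.099, -0.0, -0.995]]
wrist_force: [-2.0, -0.5, 0.9]
opening: 0.0135
now lean 5.67, underside mid [-0.6 11.2 58.7] h 25.7 cutter; F [-2.  -0.5  0.9] M [0.09 0.41 0.03] open 0.0135 t 17.40
1 t cm [ 0.19  0.01 -0.05] turn [-0.03 -1.86  0.03]
2 t cm [ 0.37  0.01 -0.1 ] turn [-0.03 -3.72  0.03]
3 t cm [ 0.55  0.01 -0.14] turn [-0.03 -5.59  0.03]
4 t cm [ 0.73  0.01 -0.17] turn [-0.03 -7.45  0.03]
5 t cm [ 0.91  0.01 -0.2 ] turn [-0.03 -9.31  0.03]
6 t cm [ 1.09  0.01 -0.23] turn [ -0.03 -11.17   0.03]
```

View pics/s15.png

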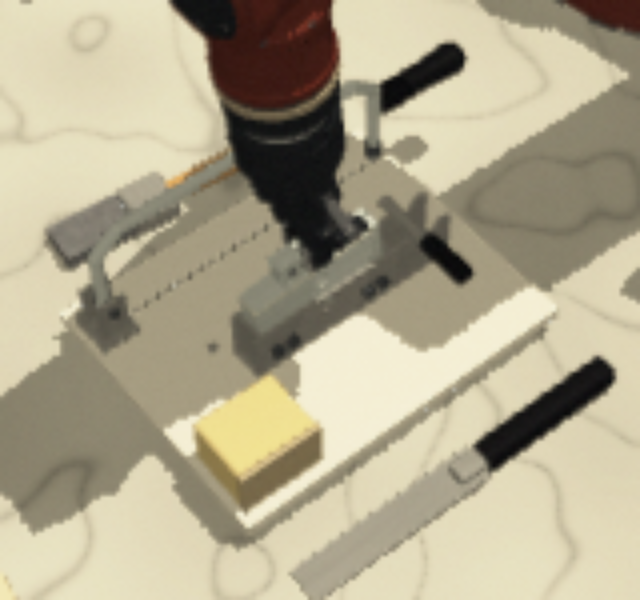

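View pics/w15.png

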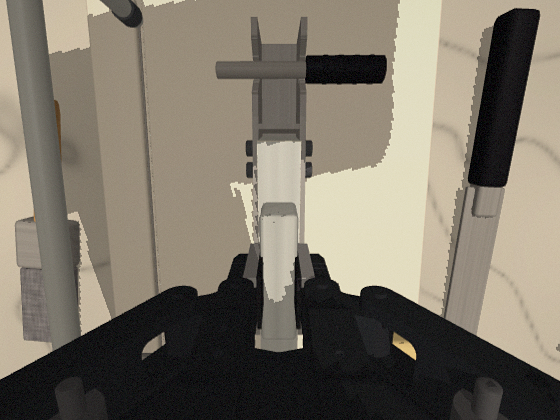

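```bash
python3 -m pendant '[{"fingers":1,"tx":0.19,"ty":0,"tz":-0.04,"ax":0,"ay":-1.9,"az":0},{"fingers":1,"tx":0.37,"ty":0,"tz":-0.08,"ax":0,"ay":-3.7,"az":0},{"fingers":1,"tx":0.55,"ty":0,"tz":-0.12,"ax":0,"ay":-5.6,"az":0},{"fingers":1,"tx":0.73,"ty":0,"tz":-0.15,"ax":0,"ay":-7.4,"az":0},{"fingers":1,"tx":0.91,"ty":0,"tz":-0.18,"ax":0,"ay":-9.3,"az":0},{"fingers":1,"tx":1.09,"ty":0,"tz":-0.21,"ax":0,"ay":-11.2,"az":0},{"fingers":1,"tx":1.09,"ty":0,"tz":-0.21,"ax":0,"ay":-11.2,"az":0}]' 110
python3 - <<'E'
from h import *
swing(5.5,32,6,-0.5)
E
```

```text
time_s: 18.2
tcp_pos: [0.5441, 0.0217, 0.1162]
ee_rot: [[-0.966, 0.239, 0.096], [0.238, 0.971, -0.025], [-0.099, -0.001, -0.995]]
wrist_force: [0.7, -0.3, -4.0]
opening: 0.0138
now lean -5.71, underside mid [-1.8 11.2 61.8] h 28.8 cutter; F [ 0.7 -0.3 -4. ] M [0.1  0.23 0.02] open 0.0138 t 18.20
1 t cm [-0.2   0.   -0.04] turn [-0.04  1.87  0.07]
2 t cm [-0.4   0.   -0.09] turn [-0.04  3.74  0.07]
3 t cm [-0.61  0.   -0.12] turn [-0.04  5.6   0.07]
4 t cm [-0.81  0.   -0.15] turn [-0.04  7.47  0.07]
5 t cm [-1.02  0.   -0.18] turn [-0.05  9.34  0.07]
6 t cm [-1.22  0.   -0.2 ] turn [-0.05 11.21  0.07]
```

```bash
python3 -m pendant '[{"fingers":1,"tx":-0.2,"ty":0,"tz":-0.04,"ax":0,"ay":1.9,"az":0},{"fingers":1,"tx":-0.4,"ty":0,"tz":-0.09,"ax":0,"ay":3.7,"az":0},{"fingers":1,"tx":-0.6,"ty":0,"tz":-0.12,"ax":0,"ay":5.6,"az":0},{"fingers":1,"tx":-0.8,"ty":0,"tz":-0.15,"ax":0,"ay":7.5,"az":0},{"fingers":1,"tx":-1,"ty":0,"tz":-0.18,"ax":0,"ay":9.3,"az":0},{"fingers":1,"tx":-1.17,"ty":0,"tz":-0.2,"ax":0,"ay":11.2,"az":0},{"fingers":1,"tx":-1.17,"ty":0,"tz":-0.2,"ax":0,"ay":11.2,"az":0}]' 110
python3 - <<'E'
from h import *
swing(0,37,4,-0.5)
E
```

```text
time_s: 18.9
tcp_pos: [0.5562, 0.0186, 0.1189]
ee_rot: [[-0.966, 0.239, -0.094], [0.238, 0.971, 0.022], [0.096, -0.001, -0.995]]
wrist_force: [0.5, -0.4, -4.4]
opening: 0.0135
now lean 5.53, underside mid [-0.  11.1 64.6] h 31.6 cutter; F [ 0.5 -0.4 -4.4] M [-0.04 -0.22  0.03] open 0.0135 t 18.90
1 t cm [ 0.16  0.02 -0.14] turn [-0.05 -1.38  0.04]
2 t cm [ 0.31  0.02 -0.26] turn [-0.05 -2.77  0.04]
3 t cm [ 0.47  0.02 -0.39] turn [-0.05 -4.15  0.04]
4 t cm [ 0.63  0.02 -0.51] turn [-0.05 -5.53  0.05]
```

Force is about the stop's weight, so it is free. I'll level it first, then lift slowly.

```bash
python3 -m pendant '[{"fingers":1,"tx":0.16,"ty":0,"tz":-0.14,"ax":0,"ay":-1.4,"az":0},{"fingers":1,"tx":0.31,"ty":0,"tz":-0.26,"ax":0,"ay":-2.8,"az":0},{"fingers":1,"tx":0.47,"ty":0,"tz":-0.39,"ax":0,"ay":-4.2,"az":0},{"fingers":1,"tx":0.62,"ty":0,"tz":-0.51,"ax":0,"ay":-5.5,"az":0},{"fingers":1,"tx":0.62,"ty":0,"tz":-0.51,"ax":0,"ay":-5.5,"az":0}]' 110
python3 - <<'E'
from h import *
swing(0,66,1,-0.5)
E
```

```text
time_s: 19.4
tcp_pos: [0.5499, 0.0202, 0.1249]
ee_rot: [[-0.971, 0.239, 0.0], [0.239, 0.971, -0.001], [-0.0, -0.001, -1.0]]
wrist_force: [-0.7, -0.3, -4.9]
opening: 0.0135
now lean -0.02, underside mid [-1.2 11.1 70.3] h 37.3 cutter; F [-0.7 -0.3 -4.9] M [-0.    0.06 -0.02] open 0.0135 t 19.40
1 t cm [-0.07  0.01 -2.87] turn [-0.05  0.02  0.06]
```

```bash
python3 -m pendant '[{"fingers":1,"tx":-0.05,"ty":0,"tz":-0.4,"ax":0,"ay":0,"az":0},{"fingers":1,"tx":-0.05,"ty":0,"tz":-0.9,"ax":0,"ay":0,"az":0},{"fingers":1,"tx":-0.05,"ty":0,"tz":-1.5,"ax":0,"ay":0,"az":0},{"fingers":1,"tx":-0.05,"ty":0,"tz":-2.1,"ax":0,"ay":0,"az":0},{"fingers":1,"tx":-0.05,"ty":0,"tz":-2.7,"ax":0,"ay":0,"az":0},{"fingers":1,"tx":-0.05,"ty":0,"tz":-2.9,"ax":0,"ay":0,"az":0},{"fingers":1,"tx":-0.05,"ty":0,"tz":-2.9,"ax":0,"ay":0,"az":0},{"fingers":1,"tx":-0.05,"ty":0,"tz":-2.9,"ax":0,"ay":0,"az":0}]' 110
python3 - <<'E'
from h import *
import pickle
swing(0,66,1,-0.5)
pickle.dump(camera_info("wrist"),open("w16.pkl","wb"))
im=get_image("wrist");cv2.imwrite("pics/w16.png",im)
cv2.imwrite("pics/s16.png",cv2.resize(get_image("scene")[155:305,200:360],None,fx=4,fy=4))
E
```

```text
time_s: 20.2
tcp_pos: [0.5503, 0.0202, 0.1537]
ee_rot: [[-0.971, 0.239, -0.0], [0.239, 0.971, -0.001], [-0.0, -0.001, -1.0]]
wrist_force: [0.4, -0.1, -3.7]
opening: 0.0135
now lean -0.00, underside mid [-0.8 11.1 99.1] h 66.1 cutter; F [ 0.4 -0.1 -3.7] M [-0.01  0.01  0.02] open 0.0135 t 20.20
1 t cm [-0.03  0.01  0.01] turn [-0.05  0.    0.06]
```

View pics/s16.png

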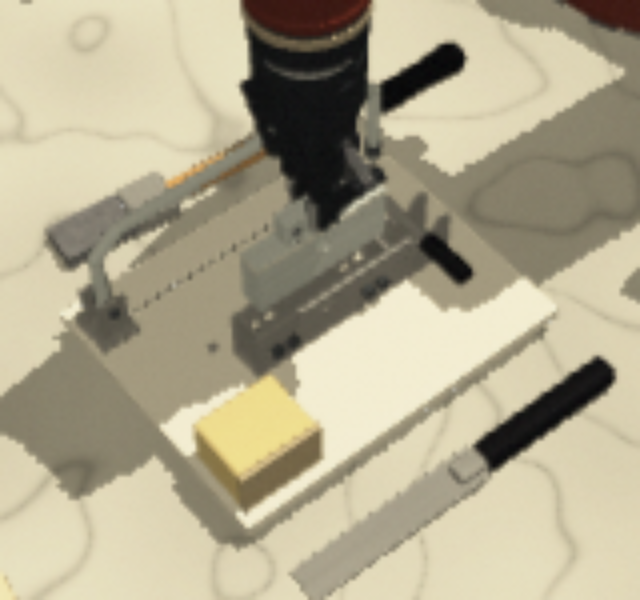

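View pics/w16.png

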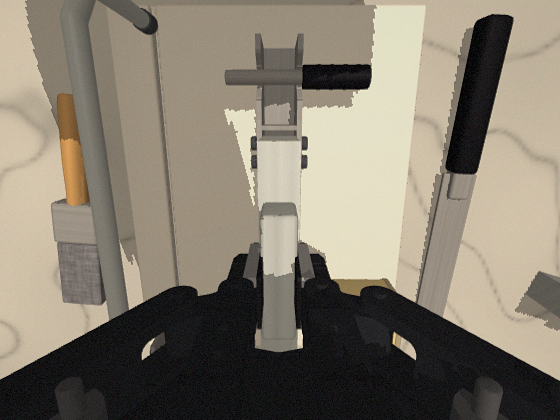

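```bash
python3 - <<'E'
from h import *
import pickle
i=pickle.load(open("w16.pkl","rb"))
for n,u,v,z in [("gripTip",370,76,.064),("shankend",226,76,.064),("base",302,76,.064)]: print(n,cut(onz(i,u,v,z)))
swing(0,66,1,-.5)
job.sign_off()
E
```

```text
gripTip [-97.7  73.3  64. ]
shankend [-97.6 -25.5  64. ]
base [-97.7  26.7  64. ]
now lean 0.01, underside mid [-0.9 11.1 99. ] h 66.0 cutter; F [ 0.2  0.4 -4.4] M [ 0.06  0.01 -0.05] open 0.0133 t 20.30
1 t cm [-0.04  0.01 -0.  ] turn [-0.06 -0.01  0.06]
the job is handed in; nothing more can be done
```

The stop is out of its channel and I handed the job in at about 20 s. No verdict was reported.

- **Pin:** I drew it out sideways, laid it in the parking notch and let go of it.
- **Rocking:** I took the stop by its rib at 110 N. I swung it about ±5.5°, starting towards the handle end, through ten swings of roughly 3 mm each until it came free. Then I levelled it and lifted it.

**Last checks**
- **Stop:** held level, within about 2 mm of over its seat, with its underside about 66 mm above the seat. The wrist carries about 4 N, which is the stop's own weight.
- **Cutter and bystanders:** in the last scene and wrist pictures the cutter, knife and slab look unmoved. The other bystanders were not checked closely.
- **Pin:** lies across both cheeks.

**Disagreements**
- The last wrist view put the pin at x = -97.6 mm. The two earlier views gave about -95 mm, with the notch at -95 mm. The last picture was read coarsely by eye, and I put the 2 to 3 mm difference down to that and the camera calibration. It is within the 6 mm allowed.
- The finger opening read about 2.5 mm under the real 16 mm of the rib (1 to 2 mm under on the pin's grip). The grip held firm throughout.

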